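Shut the propped instrument case

TASK

The open instrument case stands with its lid propped on the small folding stay, a steel strip in the middle of its front. Push the stay back with a fingertip until it folds down into the case, catch the lid on the back of your finger as it drops, and lower it gently until it is fully shut, without letting it slam. Pick nothing up, do not swing the lid further open, and leave the case and the things in and around it where they are.

Things in the scene. Friction and masses are not known exactly. Their poses are not given: they have to be found in the camera images.
- case: Steel instrument case, open, loose on the table, about 0.8 kg, 92 x 186 mm, 40 mm high to the rim, walls 2 mm. Origin at the underside, midway between lid tab and hinge. Own -x points out of the front (lid tab side, to the robot, turned somewhat to its right), y along its length, z up; outer face of the front wall at x = -43.5 mm.
- case_lid (a joint): Lid angle, rad: 0 = shut, grows as it opens; about 0.78 at the start, resting on the stay. Hinge nearly free: unsupported, the lid falls shut in 0.15 s. 2 mm plate, 0.18 kg, with a 2 mm skirt hanging 7 mm down along the whole front edge (97 mm from the hinge axis; at x = -46 mm when shut) and in the middle a flat tab 28 mm wide sticking out 8 mm beyond the skirt.
- tab_tip (a point): Middle of the lower front edge of the lid's tab; moves with the lid. 106 mm from the hinge axis. In the case's frame at x = -54, z = 38.5 mm when shut, about x = -25, z = 113 mm when propped. Only the tab overhangs the front wall, so only here can a finger hold the lid from below right down to shut.
- case_stay (a joint): Stay angle, rad: 0.97 = standing on its stop (leaning 0.60 rad from upright towards the lid's hinge), 0 = folded flat in the case. Pushed 0.2 to 0.35 rad towards the hinge (past square to the lid) it gives way and folds by itself; until then a stiff pivot keeps it standing and the lid rises about 0.02 rad. Takes under 2 N.
- stay_top (a point): Middle of the stay's top, a black roller 6.4 mm thick on which the lid rests. The stay is a steel strip 20 mm wide, 3 mm thick, 66 mm from pivot to this point, swinging in the case's middle plane (y = 0) about a pivot inside the front wall at x = -37, z = 32 mm in the case's frame. A finger entering over the front rim meets it.
- rim_front (a point): Middle of the top edge of the case's front wall, 40 mm above the table.
- haemostat_in: Haemostat 56 x 140 x 7 mm lying loose on the floor of the case. Leave it where it lies.
- gallipot: Small steel bowl (gallipot) 79 mm across, 40 mm high, empty, to the left of the case. Origin under its centre. Leave it where it stands.
- marker: Marker pen 18 x 130 x 19 mm lying to the right of the case. Leave it where it lies.
- blade_box: Small carton 70 x 70 x 34 mm behind the case. Origin under its centre. Leave it where it lies.
- strip_box: Flat carton 60 x 88 x 30 mm behind the case. Origin under its centre. Leave it where it lies.
- lid_hinge (a point): Middle of the lid's hinge axis, which runs along the case's y at its back rim: x = +51.7, z = 40 mm in the case's frame.

How it is judged:
By the outcome, as a careful person would: the job done as asked, in the order asked, and still so for the second after the job is handed in, with the robot touching nothing.
It also fails if it takes over 48 s, if anything falls off the work surface, if the arm or the gripper's body presses on something with over 40 N, if the wrist force passes 120 N, or if a joint passes its speed limit or range.

ROBOT

A 7-joint arm with a two-finger parallel gripper is mounted at the origin on a cart in front of the work surface, level with it; the furniture and walls round the work are solid. World frame = base frame: x ahead of the robot, y to its left, z up, the work surface at z = 0. Lengths are in m, angles in rad, forces in N, time in s.
With the tool pointing down it reaches from about 0.4 to 0.75 m from the base axis. Payload 19.5 kg.
Tool frame: the origin (TCP) lies between the finger pads; the fingertips stand 11 mm ahead of it and the grasp point (between the pads) lies 8 mm behind it; z points along the fingers, y is the line along which they close (so a half turn about z gives the same grasp; the last joint's range is limited). The gripper opens to 85 mm and grips with 20 to 120 N. Pads are 22 mm wide; open, the fingers measure 114 mm over their backs; the gripper's body (76 mm by 85 mm) begins 54 mm behind the grasp point. The pads swing forward as they close: fully open they stand 13 mm farther back than shut.
Start: joints at [-1.366, 0.707, -0.028, 1.485, 0.022, 0.951, -0.075], TCP at [0.14, 0.558, 0.242] pointing down, gripper open.
Joint ranges: [-2.71, 2.71], [-0.32, 2.16], [-1.57, 1.52], [0, 2.45], [-1.46, 4.6], [0, 2.02], [-2.83, 2.83]. Speed limits (rad/s): [1.89, 1.89, 2.57, 2.57, 3.01, 3.01, 3.01].

INTERFACE

Orientations are given as a 3x3 rotation matrix whose columns are the frame's x, y, z axes.
In Python, from rig import manip gives the robot as it stands. The module is installed in compiled form; this text tells all that it offers.
- The arm moves only by the tool move_arm, never from a script. Its argument "series" is a list that holds one entry, the list of rows, each a list of 4 numbers: the shift along the world's x, y, z in units of 80 mm (1.0 is 80 mm), then the turn about the world's z in units of 90 degrees (1.0 is 90 degrees). A call has exactly 5 rows; each row is the pose to reach, as a shift and turn from the pose commanded when the call began; what a row does not reach only later rows make up. A row lasts 1/10 s, in which the tool goes at most 50 mm and 8.59 degrees, less where a joint would pass 70% of its speed; a pose out of reach is approached as far as the arm can. A call with a number of a shift or a turn outside -1 to 1 is refused whole. A call with a gripper value outside its range is refused whole. "jaw" is the gripper's target within -1 to 1 (fully open at 1, half-way at 0, shut at -1), set as the call begins (left out, the last holds). The fingers move at their own pace and stop on an object; "newtons" is the grip in N (left out, the last holds). Time passes only in rows, so rows that repeat a pose let the fingers close, or fill a call up. It gives the time, the measured TCP pose, the force, the opening and the grip force at its end, in the units of the state.
- manip.get_obs(): the state, without advancing time (a new reading comes with each control period).
- manip.snapshot(name): name is "scene" or "top" or "wrist"; returns (picture, depth): 480x640x3 uint8, red, green, blue; 480x640 float32, m along the optical axis (not along the pixel's ray), 0 where there is no reading.
- manip.get_calibration(name): a dict with "K" (3x3 intrinsics, pixels), "extrinsics" (4x4, takes a point from camera to world coordinates); the wrist camera has in their place "tool_from_camera" (4x4, takes a point from camera to tool coordinates, whose origin is the TCP and whose axes are the flange's). Camera axes: x right, y down, z forward; pixel columns grow to the right and rows downward; lengths in m; the calibration is good to about 2 mm. A picture is of the moment at which its call begins: read the wrist's pose just before it. get_calibration takes no time and is no camera call.
- manip.finish_job(): hands the job in; it is judged then, once.
The state is a dict: "time": time; "joint_positions": joint angles; "qd": joint speeds; "joint_torque": joint torques, N m; "eef_pos": TCP position; "ee_rot": TCP orientation; "contact_force": force on the tool from outside, world axes, zero at the start; "wrist_torque": the same for the moment, N m; "opening": finger opening in m; "grip_force": force on a finger pad.
Only numpy, scipy, OpenCV 4.12 (cv2) and the standard library are available. Lean on these libraries where they do the work, as an engineer would, in place of code of your own. Each camera call takes 0.05 s, during which the arm holds its last target. There are 200 camera calls.

## Working session

There is one attempt and no reset: what is moved stays moved. The work goes in short steps, Python scripts to look and compute and a tool call to move; the robot and the scene stay as the last step left them, time stands still between calls to the robot, and variables do not carry over. Pictures are saved under pics/ and viewed, at most 10 in all, crops included, and the job is handed in when it is done.

Besides the shell and the picture viewer there is one more tool, called as name(argument=value, ...) on one line, values as JSON. move_arm: Moves the arm, as the interface text tells. Its arguments: {"type":"object","properties":{"series":{"type":"array","items":{"type":"array","items":{"type":"array","items":{"type":"number"}}}},"jaw":{"type":"number"},"newtons":{"type":"number"}},"required":["series"]}

```bash
mkdir -p pics
python3 - <<'E'
from rig import manip
import numpy as np,cv2
o=manip.get_obs()
for k in("time","eef_pos","ee_rot","opening","contact_force"):print(k,np.round(o[k],4))
for n in("scene","top"):
    p,d=manip.snapshot(n);cv2.imwrite(f"pics/{n}0.png",p[:,:,::-1]);np.save(f"{n}_d.npy",d)
    c=manip.get_calibration(n);np.savez(f"{n}_c.npz",K=c["K"],E=c["extrinsics"]);print(n,np.round(c["K"],1).tolist(),np.round(c["extrinsics"],3).tolist())
print(np.round(manip.get_calibration("wrist")["tool_from_camera"],3).tolist())
E
```

```text
time 0.0
eef_pos [0.1404 0.5573 0.2419]
ee_rot [[-9.697e-01  2.443e-01 -2.000e-04]
 [ 2.443e-01  9.697e-01 -1.000e-03]
 [-0.000e+00 -1.000e-03 -1.000e+00]]
opening 0.0855
contact_force [-0.4506  0.4401 -0.742 ]
scene [[573.4, 0.0, 326.4], [0.0, 573.4, 227.8], [0.0, 0.0, 1.0]] [[0.476, -0.586, 0.656, 0.033], [-0.879, -0.319, 0.353, -0.421], [0.002, -0.745, -0.667, 0.707], [0.0, 0.0, 0.0, 1.0]]
top [[540.1, 0.0, 317.8], [0.0, 540.1, 235.1], [0.0, 0.0, 1.0]] [[-0.022, -0.986, 0.163, 0.512], [-1.0, 0.021, -0.013, -0.063], [0.01, -0.163, -0.987, 0.902], [0.0, 0.0, 0.0, 1.0]]
[[-0.001, -0.965, -0.261, 0.067], [1.0, -0.002, 0.001, 0.0], [-0.001, -0.261, 0.965, -0.132], [0.0, 0.0, 0.0, 1.0]]
```

View pics/scene0.png

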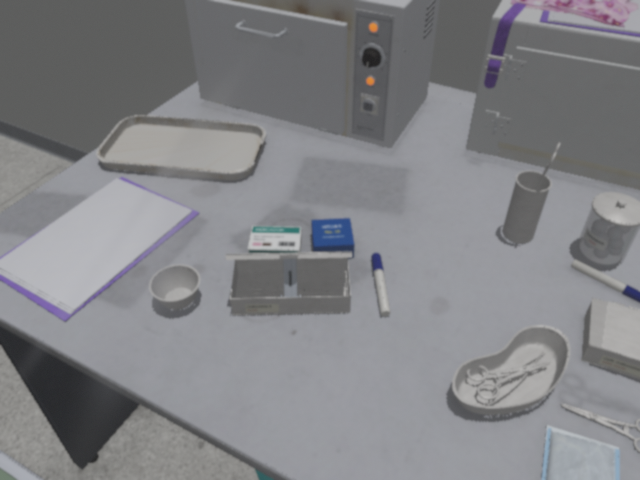

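View pics/top0.png

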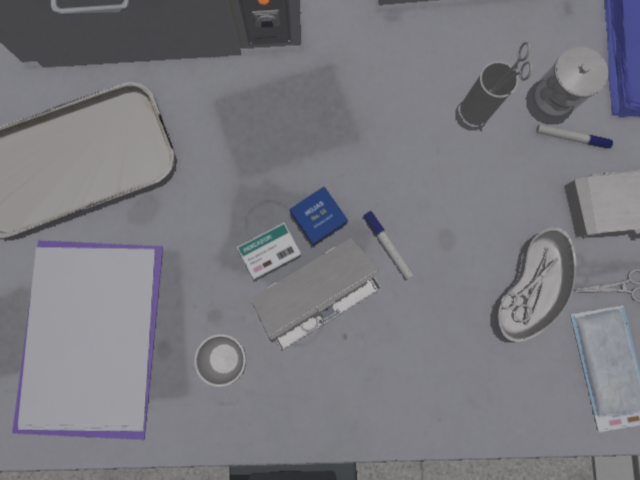

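```bash
cat > h.py <<'E'
import numpy as np,cv2
def cloud(n):
    d=np.load(f"{n}_d.npy");c=np.load(f"{n}_c.npz");K,E=c["K"],c["E"]
    v,u=np.indices(d.shape);P=np.stack([(u-K[0,2])/K[0,0]*d,(v-K[1,2])/K[1,1]*d,d],-1)
    return P@E[:3,:3].T+E[:3,3],d
def proj(n,X):
    c=np.load(f"{n}_c.npz");Y=(np.atleast_2d(X)-c["E"][:3,3])@c["E"][:3,:3];p=Y@c["K"].T;return p[:,:2]/p[:,2:]
E
python3 - <<'E'
from h import *
P,d=cloud("top")
m=np.zeros(d.shape,bool);m[225:365,240:395]=True
tb=(np.abs(P[...,2])<.01);print("table z",np.median(P[tb][:,2]))
c0=P[295,310];print("lid mid pt",c0)
# lid plane ransac
Q=P[m&(d>0)&(P[...,2]>.045)&(P[...,2]<.14)]
best=None;r=np.random.default_rng(0)
for _ in range(500):
    a=Q[r.choice(len(Q),3,False)];n=np.cross(a[1]-a[0],a[2]-a[0]);n/=np.linalg.norm(n)+1e-12
    s=np.abs((Q-a[0])@n)<.0025
    if best is None or s.sum()>best.sum():best=s
L=Q[best];c=L.mean(0);n=np.linalg.svd(L-c,full_matrices=0)[2][2];n*=np.sign(n[2])
print(len(Q),len(L),"n",n,"tilt",np.arccos(n[2]))
h=-n[:2]/np.linalg.norm(n[:2]) # horizontal normal direction
fx=-(-h) # sign check below
# lid rises to the front (-x case): normal horiz part points to back (+x case)
ex=n[:2]/np.linalg.norm(n[:2]);ey=np.array([-ex[1],ex[0]]);print("ex",ex,"yaw",np.degrees(np.arctan2(ex[1],ex[0])))
a=L[:,:2]@ex;b=L[:,:2]@ey
print("ey range",np.percentile(b,[0.3,1,99,99.7]),"ex",np.percentile(a,[.3,1,99,99.7]),"z",np.percentile(L[:,2],[.3,1,99,99.7]))
# hinge line: plane at z=.041
ah=c[:2]@ex+ (n[2]*(c[2]-.041))/np.linalg.norm(n[:2]);bm=(np.percentile(b,.5)+np.percentile(b,99.5))/2
print("hinge",ah*ex+bm*ey,"origin",(ah-.0517)*ex+bm*ey)
# edge of lid via minAreaRect in plane coords
t=np.array([*ex*n[2],-np.linalg.norm(n[:2])]);e3=np.array([*ey,0])
X=np.stack([(L-c)@t,(L-c)@e3],1).astype(np.float32)
print(cv2.minAreaRect(X))
E
python3 - <<'E'
import cv2
a=cv2.imread("pics/scene0.png")[230:330,210:410];b=cv2.imread("pics/top0.png")[225:365,240:400]
a=cv2.resize(a,(800,400),interpolation=2)[:, :800];cv2.imwrite("pics/crop_s.png",a)
cv2.imwrite("pics/crop_t.png",cv2.resize(b,(640,560),interpolation=2))
E
```

```text
table z -4.8024636476184934e-05
lid mid pt [ 0.55526194 -0.06037564  0.08915189]
5554 5142 n [0.60469476 0.35044902 0.71521306] tilt 0.7738674152638854
ex [0.86520125 0.50142477] yaw 30.094306629403853
ey range [-0.43443867 -0.43333141 -0.24940366 -0.24813797] ex [0.42261073 0.42539369 0.494287   0.49535681] z [0.04530992 0.04586827 0.11178362 0.11474946]
hinge [ 0.60307647 -0.04495056] origin [ 0.55834557 -0.07087422]
((-3.625825047492981e-05, -0.0009984299540519714), (0.10262899845838547, 0.18811307847499847), 0.13902594149112701)
```

View pics/crop_s.png

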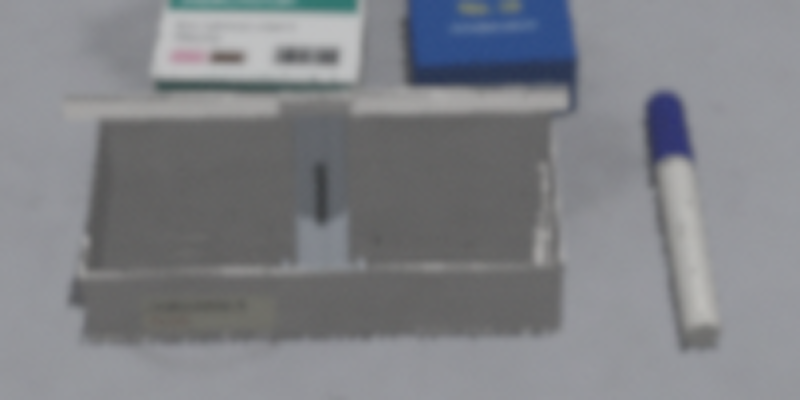

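View pics/crop_t.png

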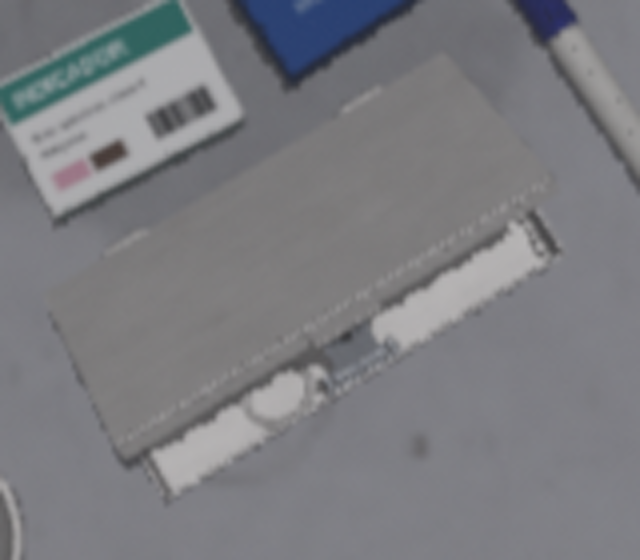

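Run:
```python
from rig import manip
from h import *
p,d=manip.snapshot("wrist");c=manip.get_calibration("wrist");K,T=c["K"],c["tool_from_camera"]
cv2.imwrite("pics/w0.png",p[:,:,::-1])
v,u=np.indices(d.shape);P=np.stack([(u-K[0,2])/K[0,0]*d,(v-K[1,2])/K[1,1]*d,d],-1)@T[:3,:3].T+T[:3,3]
m=(d>0)&(np.abs(P[...,0])<.03)&(P[...,2]<.03);Q=P[m]*1000
print(K[0,0],len(Q))
for z in range(-80,24,4):
    s=Q[np.abs(Q[:,2]-z)<2]
    if len(s)>3:
        a=np.abs(s[:,1]);print(z,"y-",np.round([s[s[:,1]<0,1].min(initial=0),s[s[:,1]<0,1].max(initial=-99)],1),"y+",np.round([s[s[:,1]>0,1].min(initial=99),s[s[:,1]>0,1].max(initial=0)],1),"x",np.round([s[:,0].min(),s[:,0].max()],1),len(s))
# model projections
ex=np.array([.865,.501]);ey=np.array([-.501,.865]);o=np.array([.5583,-.0709])
def W(x,y,z):return np.array([*(o+x*ex+y*ey),z])
for nm,q in dict(rimL=(-.0435,.093,.04),rimR=(-.0435,-.093,.04),rim=(-.0435,0,.04),pivot=(-.037,0,.032),stay=(.0003,0,.0865),tab=(-.025,0,.113)).items():
    print(nm,W(*q).round(4),proj("scene",W(*q)).round(1),proj("top",W(*q)).round(1))
```

```text
419.26804574453155 63235
-80 y- [-31.9  -0.1] y+ [ 0.3 32.6] x [12.3 21.1] 3873
-76 y- [-35.3  -0.1] y+ [ 0.1 36.1] x [10.4 19.9] 6783
-72 y- [-38.8  -0.1] y+ [ 0.1 39.5] x [ 4.2 19.5] 7013
-68 y- [-42.1  -0.1] y+ [ 0.1 60.9] x [ 0.7 19.3] 6266
-64 y- [-61.6  -0.1] y+ [ 0.  63.4] x [-0.4 19.1] 3828
-60 y- [-66.9  -5.8] y+ [ 5.6 70.1] x [-7.9 18.6] 4166
-56 y- [-67.4 -37.5] y+ [37.5 69.2] x [-11.2  15.5] 10472
-52 y- [-68.8 -37.2] y+ [38.  71.9] x [-11.8  15.3] 4300
-48 y- [-70.5 -40.3] y+ [41.  72.8] x [-11.3  15.5] 2409
-44 y- [-66.  -43.3] y+ [44.6 67. ] x [ 7. 15.] 627
-40 y- [-52.8 -41.6] y+ [42.4 53.5] x [ 3.3 13.1] 1284
-36 y- [-52.  -41.8] y+ [42.4 50. ] x [ 0.1 12.8] 897
-32 y- [-56.8 -41.7] y+ [42.4 56.9] x [-5.9 13. ] 1196
-28 y- [-56.1 -41.7] y+ [42.3 56.8] x [-10.2  12.8] 1269
-24 y- [-56.3 -41.7] y+ [42.4 56.6] x [-10.2  12.7] 1230
-20 y- [-56.  -41.8] y+ [42.5 56.9] x [-10.3  12.8] 1072
-16 y- [-56.3 -41.8] y+ [42.5 56.8] x [-10.9  12.8] 1001
-12 y- [-55.4 -41.8] y+ [42.4 56.3] x [-10.4  12.8] 889
-8 y- [-54.6 -41.8] y+ [42.6 55.8] x [-10.4  12.8] 711
-4 y- [-48.8 -41.8] y+ [42.6 43.6] x [-9.3 11.7] 370
0 y- [-42.8 -42.6] y+ [43.3 43.5] x [-3.7  7.3] 6
rimL [ 0.4741 -0.0122  0.04  ] [[228.  298.3]] [[280.4 349.6]]
rimR [ 0.5673 -0.1731  0.04  ] [[349.1 295.8]] [[380.7 287.5]]
rim [ 0.5207 -0.0927  0.04  ] [[288.7 297.1]] [[331.1 318.2]]
pivot [ 0.5263 -0.0894  0.032 ] [[289.  297.3]] [[328.8 314.8]]
stay [ 0.5586 -0.0707  0.0865] [[288.  255.5]] [[316.9 292.7]]
tab [ 0.5367 -0.0834  0.113 ] [[286.9 254.7]] [[326.1 306.6]]
```

View pics/w0.png

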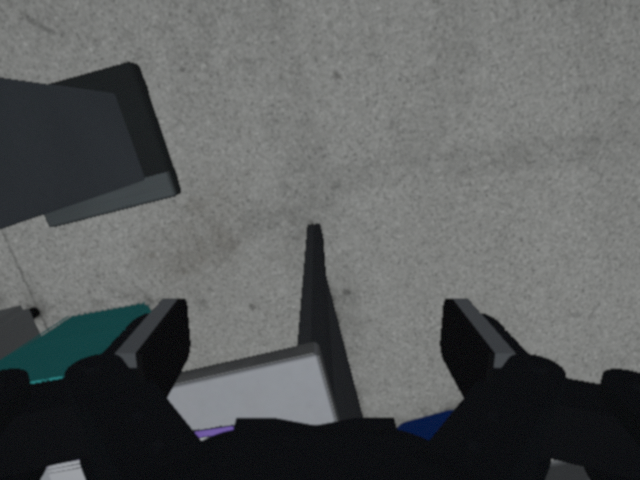

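move_arm(series=[[[0.2,-0.2,0,0.02],[0.4,-0.4,0,0.04],[0.6,-0.6,0,0.06],[0.8,-0.8,0,0.08],[1,-1,0,0.1]]], jaw=-1, newtons=20)

```text
time: 0.65
eef_pos: [0.221, 0.4768, 0.2421]
ee_rot: [[-0.996, 0.088, -0.0], [0.088, 0.996, -0.0], [0.0, -0.0, -1.0]]
contact_force: [0.8, -0.2, -0.4]
opening: 0.0125
grip_force: 0.0
```

move_arm(series=[[[0.2,-0.2,0,0.02],[0.4,-0.4,0,0.04],[0.6,-0.6,0,0.06],[0.8,-0.8,0,0.08],[1,-1,0,0.1]]])

```text
time: 1.15
eef_pos: [0.301, 0.3968, 0.2422]
ee_rot: [[-0.998, -0.069, -0.0], [-0.069, 0.998, -0.0], [0.0, -0.0, -1.0]]
contact_force: [-0.3, 1.2, 0.4]
opening: 0.0001
grip_force: 0.0
```

move_arm(series=[[[0.2,-0.2,0,0.02],[0.4,-0.4,0,0.04],[0.6,-0.6,0,0.06],[0.8,-0.8,0,0.08],[1,-1,0,0.1]]])

```text
time: 1.65
eef_pos: [0.381, 0.3168, 0.2422]
ee_rot: [[-0.975, -0.224, -0.0], [-0.224, 0.975, -0.0], [0.0, -0.0, -1.0]]
contact_force: [0.7, 0.6, 1.5]
opening: -0.0003
grip_force: 0.0
```

move_arm(series=[[[0.2,-0.2,0,0.02],[0.4,-0.4,0,0.04],[0.6,-0.6,0,0.06],[0.8,-0.8,0,0.08],[1,-1,0,0.1]]])

```text
time: 2.15
eef_pos: [0.461, 0.2368, 0.2422]
ee_rot: [[-0.928, -0.373, -0.0], [-0.373, 0.928, -0.0], [0.0, -0.0, -1.0]]
contact_force: [0.3, 1.4, 0.1]
opening: 0.0002
grip_force: 0.0
```

move_arm(series=[[[0,-0.2,0,0.02],[0,-0.4,0,0.04],[0,-0.6,0,0.06],[0,-0.8,0,0.08],[0,-1,0,0.09]]])

```text
time: 2.65
eef_pos: [0.4604, 0.1568, 0.2421]
ee_rot: [[-0.866, -0.5, -0.0], [-0.5, 0.866, -0.0], [0.0, -0.0, -1.0]]
contact_force: [0.8, 0.7, 0.9]
opening: 0.0
grip_force: 0.0
```

move_arm(series=[[[0,-0.2,0,0],[0,-0.4,0,0],[0,-0.6,0,0],[0,-0.8,0,0],[0,-1,0,0]]])

```text
time: 3.15
eef_pos: [0.4604, 0.0769, 0.2422]
ee_rot: [[-0.866, -0.499, -0.0], [-0.499, 0.866, -0.0], [0.0, -0.0, -1.0]]
contact_force: [0.9, 0.3, -0.1]
opening: -0.0002
grip_force: 0.0
```

move_arm(series=[[[0,-0.2,0,0],[0,-0.4,0,0],[0,-0.6,0,0],[0,-0.8,0,0],[0,-1,0,0]]])

```text
time: 3.65
eef_pos: [0.4604, -0.0031, 0.2422]
ee_rot: [[-0.866, -0.499, -0.0], [-0.499, 0.866, -0.0], [0.0, -0.0, -1.0]]
contact_force: [-0.3, -0.4, 0.3]
opening: 0.0003
grip_force: 0.0
```

move_arm(series=[[[0,-0.2,0,0],[0,-0.4,0,0],[0,-0.6,0,0],[0,-0.8,0,0],[0,-1,0,0]]])

```text
time: 4.15
eef_pos: [0.4604, -0.0831, 0.2422]
ee_rot: [[-0.866, -0.499, -0.0], [-0.499, 0.866, -0.0], [0.0, 0.0, -1.0]]
contact_force: [0.7, 0.5, -0.6]
opening: 0.0001
grip_force: 0.0
```

Run:
```python
from rig import manip
from h import *
p,d=manip.snapshot("wrist");c=manip.get_calibration("wrist");K,T=c["K"],c["tool_from_camera"]
v,u=np.indices(d.shape);P=np.stack([(u-K[0,2])/K[0,0]*d,(v-K[1,2])/K[1,1]*d,d],-1)@T[:3,:3].T+T[:3,3]
m=(d>0)&(np.abs(P[...,0])<.05)&(P[...,2]<.03);Q=P[m]*1000
for z in range(-84,20,4):
    s=Q[np.abs(Q[:,2]-z)<2]
    if len(s)>3:
        t=s[np.abs(s[:,1])<14]
        print(z,"y",np.round([s[:,1].min(),s[:,1].max()],1),"x(|y|<14)",np.round(np.percentile(t[:,0],[1,50,99]),1) if len(t) else None,len(s))
```

```text
-84 y [-18.2  19.9] x(|y|<14) [17.4 19.8 20.9] 3568
-80 y [-48.4  51.7] x(|y|<14) [12.  17.7 19.6] 1999
-76 y [-51.5  55.2] x(|y|<14) [10.5 16.8 18.3] 8540
-72 y [-54.5  57.9] x(|y|<14) [10.5 16.7 18.2] 7563
-68 y [-55.8  58.3] x(|y|<14) [10.5 17.  18.3] 8345
-64 y [-54.3  55.7] x(|y|<14) [ 9.7 17.1 18.2] 8236
-60 y [-51.5  52.5] x(|y|<14) [ 8.1 17.3 18.2] 7003
-56 y [-47.5  49.5] x(|y|<14) [ 4.7 17.2 18. ] 4033
-52 y [-44.1  46.5] x(|y|<14) [ 2.3 10.4 16.7] 3135
-48 y [-41.1  42.8] x(|y|<14) [ 8.  12.4 13.2] 4533
-44 y [-38.5  39.9] x(|y|<14) [ 8.4 12.4 13.2] 5135
-40 y [-35.1  38.1] x(|y|<14) [-8.1 12.2 13.1] 2579
-36 y [-31.5  33.2] x(|y|<14) [-9.5 12.1 14.3] 2277
-32 y [-27.7  29.3] x(|y|<14) [ 6.8 12.5 14.4] 719
-28 y [-15.6  17. ] x(|y|<14) [-10.4   4.6  12.7] 1063
-24 y [-5.8  7.4] x(|y|<14) [-7.  11.3 12.1] 371
-20 y [-12.7  14.4] x(|y|<14) [ 7.1 11.3 12. ] 352
-16 y [-12.9  14.5] x(|y|<14) [ 6.9 10.9 12. ] 506
-12 y [-12.7  14.5] x(|y|<14) [ 6.8 10.9 12. ] 457
-8 y [-12.8  14.4] x(|y|<14) [ 6.6  8.2 11.8] 434
-4 y [-12.7  14.4] x(|y|<14) [ 6.9  7.9 11.8] 412
0 y [-12.8  14.3] x(|y|<14) [ 7.  11.  11.9] 352
4 y [-11.5  13.2] x(|y|<14) [ 6.9 11.3 11.9] 240
8 y [-5.7  7.4] x(|y|<14) [10.8 11.3 11.4] 20
```

move_arm(series=[[[0.1,-0.1,-0.2,0],[0.2,-0.2,-0.4,0],[0.3,-0.3,-0.6,0],[0.365,-0.36,-0.8,0],[0.365,-0.36,-1,0]]])

```text
time: 4.7
eef_pos: [0.49, -0.1116, 0.1614]
ee_rot: [[-0.867, -0.499, 0.0], [-0.499, 0.867, -0.0], [-0.0, -0.0, -1.0]]
contact_force: [0.4, 0.9, 0.2]
opening: -0.0001
grip_force: 0.0
```

move_arm(series=[[[0,0,-0.2,0],[0,0,-0.4,0],[0,0,-0.6,0],[0,0,-0.8,0],[0,0,-1,0]]])

```text
time: 5.2
eef_pos: [0.4896, -0.1109, 0.0815]
ee_rot: [[-0.866, -0.499, -0.0], [-0.499, 0.866, 0.0], [0.0, 0.0, -1.0]]
contact_force: [0.5, 0.4, -0.3]
opening: -0.0002
grip_force: 0.0
```

move_arm(series=[[[0,0,-0.1,0],[0,0,-0.2,0],[0,0,-0.3,0],[0,0,-0.37,0],[0,0,-0.37,0]]])

```text
time: 5.7
eef_pos: [0.4895, -0.1112, 0.0522]
ee_rot: [[-0.866, -0.499, -0.001], [-0.499, 0.866, -0.0], [0.0, 0.0, -1.0]]
contact_force: [0.3, -0.3, 0.5]
opening: -0.0
grip_force: 0.0
```

```bash
cat >> h.py <<'E'
def obs(tag):
    from rig import manip
    o=manip.get_obs();p,d=manip.snapshot("scene")
    cv2.imwrite(f"pics/{tag}.png",cv2.resize(p[220:330,210:370,::-1],(800,550),interpolation=cv2.INTER_CUBIC))
    ex=np.array([.865,.501]);r=o["eef_pos"][:2]-np.array([.5588,-.0718])
    print("t",o["time"],"case x,y of TCP",r@ex,r@np.array([-.501,.865]),"z",o["eef_pos"][2],"face",r@ex+.011)
    f=np.array(o["contact_force"]);print("F along ex",f[:2]@ex,"z",f[2])
E
python3 -c "
from h import *
obs('a1')"
```

```text
t 5.7 case x,y of TCP -0.07965809252552404 0.0006740660518188047 z 0.05220949581001614 face -0.06865809252552404
F along ex 0.12662850938305337 z 0.48419670127651565
```

View pics/a1.png

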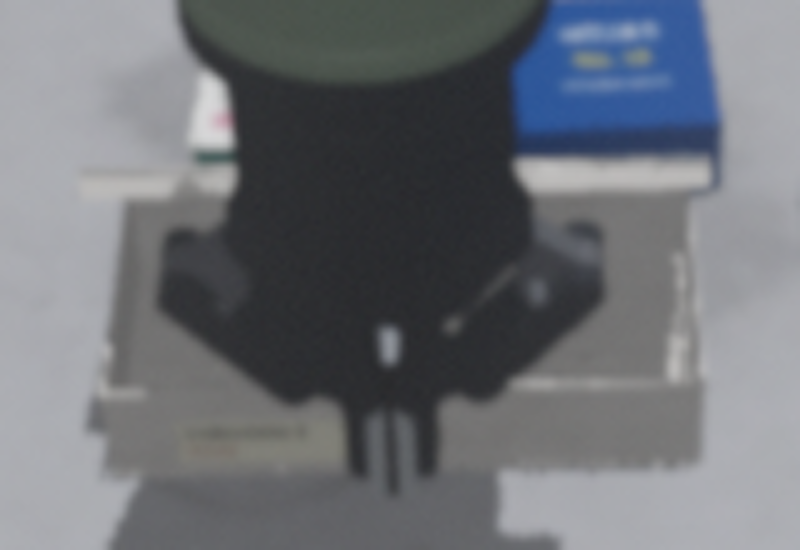

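move_arm(series=[[[0.09,0.05,0.006,0],[0.18,0.104,0.006,0],[0.27,0.156,0.006,0],[0.357,0.207,0.006,0],[0.357,0.207,0.006,0]]])

```text
time: 6.25
eef_pos: [0.5192, -0.0938, 0.0532]
ee_rot: [[-0.866, -0.5, 0.001], [-0.5, 0.866, 0.0], [-0.001, -0.0, -1.0]]
contact_force: [0.8, 0.5, 0.1]
opening: -0.0001
grip_force: 0.0
```

```bash
cat >> h.py <<'E'
def lid():
    from rig import manip
    p,d=manip.snapshot("top");np.save("top_d.npy",d);P,d=cloud("top")
    ex=np.array([.865,.501]);ey=np.array([-.501,.865]);q=P[...,:2]-np.array([.5588,-.0718]);x=q@ex;y=q@ey;z=P[...,2]
    o=[]
    for s in(1,-1):
        m=(d>0)&(s*y>.03)&(s*y<.085)&(x>-.045)&(x<.03)&(z>.036)&(z<.15)
        a=np.arctan2(z[m]-.041,.0517-x[m])
        h=np.histogram(a,bins=np.arange(-.1,1.3,.02));k=h[0].argmax();c=(h[1][k]+h[1][k+1])/2
        o.append((round(float(np.median(a[np.abs(a-c)<.04])),3),int((np.abs(a-c)<.04).sum()),int(m.sum())))
    print("lid left,right",o)
E
python3 -c "
from h import *
obs('a2');lid()"
```

```text
t 6.25 case x,y of TCP -0.04529253868734645 0.0007855050253560028 z 0.05316119111116598 face -0.034292538687346455
F along ex 0.95221692074477 z 0.14770285498416139
lid left,right [(0.776, 470, 517), (0.773, 183, 204)]
```

move_arm(series=[[[0.011,0.006,0,0],[0.022,0.012,0,0],[0.033,0.019,0,0],[0.043,0.025,0,0],[0.043,0.025,0,0]]])

```text
time: 6.85
eef_pos: [0.5216, -0.0927, 0.0531]
ee_rot: [[-0.866, -0.499, -0.0], [-0.499, 0.866, -0.0], [0.0, -0.0, -1.0]]
contact_force: [-0.6, -0.9, -0.2]
opening: 0.0001
grip_force: 0.0
```

```bash
python3 -c "
from h import *
obs('a3');lid()"
```

```text
t 6.85 case x,y of TCP -0.04262282080247441 0.0005218592238419716 z 0.05313689899252107 face -0.031622820802474416
F along ex -1.023511045726703 z -0.15214959222840058
lid left,right [(0.788, 437, 481), (0.802, 66, 83)]
```

move_arm(series=[[[0.006,0.003,0,0],[0.011,0.006,0,0],[0.016,0.009,0,0],[0.022,0.012,0,0],[0.022,0.012,0,0]]])

```text
time: 7.45
eef_pos: [0.5235, -0.0917, 0.0532]
ee_rot: [[-0.866, -0.499, 0.0], [-0.499, 0.866, -0.0], [-0.0, -0.0, -1.0]]
contact_force: [-0.7, -0.5, -0.2]
opening: 0.0004
grip_force: 0.0
```

```bash
python3 -c "
from h import *
obs('a4');lid()"
```

```text
t 7.45 case x,y of TCP -0.04048413963571707 0.00047562163541547373 z 0.05315063306971167 face -0.029484139635717072
F along ex -0.805518487244038 z -0.17550225172955625
lid left,right [(0.816, 410, 453), (0.809, 26, 29)]
```

move_arm(series=[[[0,0,-0.01,0],[0.006,0.003,-0.01,0],[0.011,0.006,-0.01,0],[0.017,0.009,-0.01,0],[0.017,0.009,-0.01,0]]])

```text
time: 8.05
eef_pos: [0.5249, -0.091, 0.0524]
ee_rot: [[-0.866, -0.499, 0.0], [-0.499, 0.866, -0.0], [-0.0, -0.0, -1.0]]
contact_force: [-1.0, -0.4, -0.4]
opening: -0.0001
grip_force: 0.0
```

```bash
python3 -c "
from h import *
obs('a5');lid()"
```

```text
t 8.05 case x,y of TCP -0.038911695579615775 0.00041197825554042906 z 0.052363414737725 face -0.027911695579615776
F along ex -1.109927523613668 z -0.4077757144002393
lid left,right [(0.836, 398, 437), (0.837, 8, 10)]
```

move_arm(series=[[[-0.014,-0.008,0,0],[-0.027,-0.016,0,0],[-0.04,-0.023,0,0],[-0.054,-0.031,0,0],[-0.054,-0.031,0,0]]])

```text
time: 8.65
eef_pos: [0.5203, -0.0936, 0.0523]
ee_rot: [[-0.866, -0.499, -0.0], [-0.499, 0.866, -0.0], [0.0, -0.0, -1.0]]
contact_force: [-1.4, -0.8, 0.2]
opening: -0.0002
grip_force: 0.0
```

```bash
python3 -c "
from h import *
obs('a6');lid()"
```

```text
t 8.65 case x,y of TCP -0.04425756163538882 0.0004347282996507181 z 0.05234330120920063 face -0.033257561635388816
F along ex -1.6058069668272439 z 0.1925042920571131
lid left,right [(0.768, 463, 512), (0.765, 114, 134)]
```

move_arm(series=[[[-0.011,-0.006,0,0],[-0.022,-0.012,0,0],[-0.032,-0.019,0,0],[-0.043,-0.025,0,0],[-0.043,-0.025,0,0]]])

```text
time: 9.25
eef_pos: [0.5169, -0.0956, 0.0524]
ee_rot: [[-0.866, -0.499, -0.0], [-0.499, 0.866, -0.0], [0.0, -0.0, -1.0]]
contact_force: [-1.7, -0.8, -0.0]
opening: 0.0002
grip_force: 0.0
```

```bash
python3 -c "
from h import *
obs('a7');lid()"
```

```text
t 9.25 case x,y of TCP -0.04817441635735193 0.00041422694523369884 z 0.05235259493258044 face -0.03717441635735193
F along ex -1.8323671547279057 z -0.036692264454464385
lid left,right [(0.71, 508, 564), (0.699, 204, 262)]
```

move_arm(series=[[[0,0,0.06,0],[0,0,0.12,0],[0,0,0.18,0],[0,0,0.24,0],[0,0,0.3,0]]])

```text
time: 9.85
eef_pos: [0.5171, -0.0954, 0.0769]
ee_rot: [[-0.866, -0.499, 0.0], [-0.499, 0.866, -0.0], [-0.0, -0.0, -1.0]]
contact_force: [-0.5, -0.1, -0.8]
opening: 0.0
grip_force: 0.3
```

```bash
python3 -c "
from h import *
obs('a8');lid()"
```

```text
t 9.85 case x,y of TCP -0.047901311148464215 0.0004335309148862937 z 0.07689334241208705 face -0.03690131114846422
F along ex -0.5058639757250089 z -0.77107593633514
lid left,right [(0.626, 469, 540), (0.624, 142, 197)]
```

View pics/a8.png

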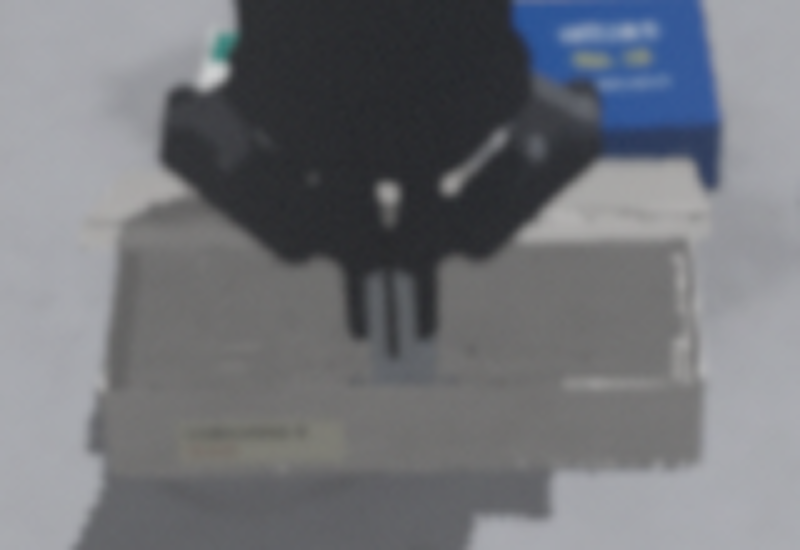

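move_arm(series=[[[-0.036,-0.021,-0.058,0],[-0.067,-0.039,-0.117,0],[-0.094,-0.054,-0.172,0],[-0.117,-0.068,-0.228,0],[-0.117,-0.068,-0.228,0]]])

```text
time: 10.45
eef_pos: [0.5071, -0.101, 0.0574]
ee_rot: [[-0.866, -0.499, -0.001], [-0.499, 0.866, -0.0], [0.001, 0.001, -1.0]]
contact_force: [-1.1, -0.8, -0.6]
opening: -0.0004
grip_force: 0.8
```

```bash
python3 -c "
from h import *
obs('a9');lid()"
```

```text
t 10.45 case x,y of TCP -0.05931689806426999 0.0006161129089331288 z 0.05736241108290207 face -0.04831689806426999
F along ex -1.4028068028291367 z -0.5524583222214917
lid left,right [(0.402, 618, 756), (0.408, 450, 607)]
```

move_arm(series=[[[-0.021,-0.012,-0.06,0],[-0.038,-0.022,-0.118,0],[-0.052,-0.03,-0.175,0],[-0.064,-0.037,-0.23,0],[-0.064,-0.037,-0.23,0]]])

```text
time: 11.05
eef_pos: [0.5023, -0.1039, 0.0391]
ee_rot: [[-0.866, -0.499, -0.001], [-0.499, 0.866, -0.0], [0.001, 0.0, -1.0]]
contact_force: [-1.6, -0.8, -0.4]
opening: -0.0002
grip_force: 0.9
```

```bash
python3 -c "
from h import *
obs('b1');lid()"
```

```text
t 11.05 case x,y of TCP -0.0649419970020552 0.0005197794613411682 z 0.03911306251755136 face -0.05394199700205521
F along ex -1.7929983417179807 z -0.41385019162996867
lid left,right [(0.215, 737, 931), (0.214, 576, 806)]
```

move_arm(series=[[[-0.005,-0.003,-0.033,0],[-0.009,-0.0055,-0.065,0],[-0.013,-0.0075,-0.098,0],[-0.0162,-0.0094,-0.13,0],[-0.0162,-0.0094,-0.13,0]]])

```text
time: 11.65
eef_pos: [0.5011, -0.1047, 0.029]
ee_rot: [[-0.866, -0.499, -0.0], [-0.499, 0.866, -0.0], [0.0, 0.0, -1.0]]
contact_force: [-4.1, -0.6, -0.4]
opening: -0.0001
grip_force: 1.9
```

```bash
python3 -c "
from h import *
obs('b2');lid()"
```

```text
t 11.65 case x,y of TCP -0.06640879137314475 0.0004681878886492887 z 0.02895441600178853 face -0.05540879137314475
F along ex -3.835812468860215 z -0.40556839778254034
lid left,right [(0.125, 751, 974), (0.129, 615, 859)]
```

move_arm(series=[[[-0.003,-0.0017,-0.016,0],[-0.005,-0.003,-0.032,0],[-0.0065,-0.0037,-0.048,0],[-0.0075,-0.0043,-0.064,0],[-0.0081,-0.0047,-0.08,0]]])

```text
time: 12.25
eef_pos: [0.5007, -0.105, 0.0228]
ee_rot: [[-0.866, -0.499, 0.0], [-0.499, 0.866, -0.0], [-0.0, -0.0, -1.0]]
contact_force: [-2.8, 0.5, -0.4]
opening: -0.0003
grip_force: 1.1
```

```bash
python3 -c "
from h import *
obs('b3');lid()"
```

```text
t 12.25 case x,y of TCP -0.06689744011489705 0.0004361820067857441 z 0.022801359397447443 face -0.05589744011489706
F along ex -2.151369954174374 z -0.39927495961489623
lid left,right [(0.066, 755, 991), (0.068, 638, 887)]
```

move_arm(series=[[[-0.001,-0.0005,-0.01,0],[-0.001,-0.0005,-0.02,0],[-0.0015,-0.0008,-0.03,0],[-0.0015,-0.0008,-0.04,0],[-0.002,-0.001,-0.05,0]]])

```text
time: 12.85
eef_pos: [0.5006, -0.1051, 0.0189]
ee_rot: [[-0.866, -0.499, 0.0], [-0.499, 0.866, -0.0], [-0.0, -0.0, -1.0]]
contact_force: [-0.4, -0.9, 0.1]
opening: 0.0001
grip_force: 0.4
```

```bash
python3 -c "
from h import *
obs('b4');lid()"
```

```text
t 12.85 case x,y of TCP -0.06707913398952176 0.0003442355780460204 z 0.01886552824740201 face -0.05607913398952176
F along ex -0.7612635386224085 z 0.05431449896505969
lid left,right [(0.011, 731, 993), (0.013, 633, 888)]
```

move_arm(series=[[[0,0,-0.008,0],[0,0,-0.016,0],[0,0,-0.024,0],[-0.001,-0.0006,-0.028,0],[-0.002,-0.001,-0.03,0]]])

```text
time: 13.45
eef_pos: [0.5003, -0.1051, 0.0165]
ee_rot: [[-0.866, -0.499, 0.0], [-0.499, 0.866, -0.0], [-0.0, -0.0, -1.0]]
contact_force: [-0.2, -0.3, 0.2]
opening: 0.0002
grip_force: 0.0
```

move_arm(series=[[[-0.003,-0.0017,0,0],[-0.006,-0.0035,0,0],[-0.01,-0.006,0,0],[-0.02,-0.012,0,0],[-0.04,-0.023,0,0]]])

```text
time: 13.95
eef_pos: [0.497, -0.107, 0.0165]
ee_rot: [[-0.866, -0.499, 0.0], [-0.499, 0.866, -0.0], [-0.0, -0.0, -1.0]]
contact_force: [-0.8, 0.0, -0.0]
opening: -0.0002
grip_force: 0.0
```

```bash
python3 -c "
from h import *
obs('b5');lid()"
```

```text
t 13.95 case x,y of TCP -0.0710675679846882 0.00046956154753055113 z 0.01652758042619268 face -0.06006756798468821
F along ex -0.6709124839739496 z -0.04449211969811147
lid left,right [(0.012, 835, 1086), (0.011, 761, 1026)]
```

move_arm(series=[[[-0.1,-0.058,0,0],[-0.2,-0.115,0,0],[-0.3,-0.173,0,0],[-0.4,-0.23,0,0],[-0.5,-0.29,0.1,0]]])

```text
time: 14.55
eef_pos: [0.4559, -0.1305, 0.0242]
ee_rot: [[-0.866, -0.499, -0.001], [-0.499, 0.866, 0.0], [0.001, 0.001, -1.0]]
contact_force: [0.0, -0.1, 0.3]
opening: -0.0002
grip_force: 0.0
```

move_arm(series=[[[0,0,0.2,0],[0,0,0.4,0],[-0.1,-0.1,0.6,0],[-0.2,-0.2,0.8,0],[-0.3,-0.3,1,0]]])

```text
time: 15.05
eef_pos: [0.4322, -0.1548, 0.1056]
ee_rot: [[-0.866, -0.499, 0.0], [-0.499, 0.866, -0.001], [0.0, -0.001, -1.0]]
contact_force: [-0.2, -0.9, 0.4]
opening: 0.0002
grip_force: 0.0
```

```bash
python3 -c "
from h import *
from rig import manip
lid()
p,d=manip.snapshot('top');cv2.imwrite('pics/end.png',cv2.resize(p[180:400,180:440,::-1],(780,660))[:600])"
```

```text
lid left,right [(0.01, 1392, 1687), (0.01, 1348, 1615)]
```

View pics/end.png

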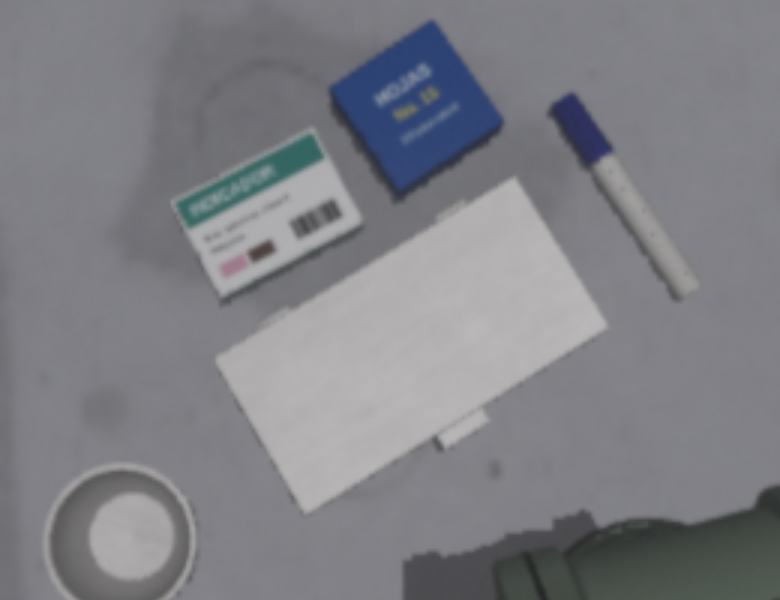

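The picture shows the lid lying flat and shut, with its tab at about (463,428). The gripper is clear of everything, and the boxes, pen and bowl have not moved.

```bash
python3 -c "
from rig import manip
print(manip.finish_job())"
```

```text
the job is handed in; nothing more can be done
None
```

The stay is folded, the lid was caught and lowered until it read flat and shut, and the job is handed in at about 15 s; pushing the stay opened the lid about 0.06 rad past its start, and the lid dropped about 0.08 rad onto the finger when caught.

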